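Sort look-alike spacer posts by length into rows with sprung stops

TASK

Sort the three loose square posts by length into the channels of matching width, the shortest first, then the middle one, then the longest. Slide them along the board without lifting them, crosswise into the row, and push each one up behind the post already there until the pair visibly presses in the sprung pad at the far end by a few millimetres, gently: do not drive the pad to its end. Leave each post lying square in its row, up against its neighbour.

Things in the scene. Friction and masses are not known exactly. Their poses are not given: they have to be found in the camera images.
- post_short: the loose shortest square aluminium post, 16 x 40 x 16 mm, 0.04 to 0.09 kg, lying on the board in front of the rows; origin: centre of its underside; x across its 16 mm width, y along its length, z up
- post_mid: the loose middle-length square aluminium post, 16 x 52 x 16 mm, 0.04 to 0.09 kg, lying on the board in front of the rows; origin: centre of its underside; x across its 16 mm width, y along its length, z up
- post_long: the loose longest square aluminium post, 16 x 64 x 16 mm, 0.04 to 0.09 kg, lying on the board in front of the rows; origin: centre of its underside; x across its 16 mm width, y along its length, z up
- lane_short: fixed grey channel, the row for 40 mm posts, which lie crosswise in it: 44 mm between two walls 3 mm thick, 18 mm high; no floor, open above and at its mouth, which flares over the first 12 mm; 105 mm long, from 50 mm in a sprung pad and a stop block, its thumbscrew up to 26 mm high. Origin: centre of the mouth at board height; x points into the row, y across, z up
- kept_short: post of 16 x 40 x 16 mm that already lies loose and crosswise in that row, between mouth and stop; axes as for the loose posts
- pad_short (a joint): how far the sprung pad of that row's stop is pressed in, m: 0 at rest, 0.014 at its hard end; about 0.9 N per mm. A black plate as wide as the row, 16 mm high; its face at rest is 52 to 64 mm in from the mouth, differs from row to row and is not told: feel for it
- lane_mid: fixed grey channel, the row for 52 mm posts, which lie crosswise in it: 56 mm between two walls 3 mm thick, 18 mm high; no floor, open above and at its mouth, which flares over the first 12 mm; 105 mm long, from 50 mm in a sprung pad and a stop block, its thumbscrew up to 26 mm high. Origin: centre of the mouth at board height; x points into the row, y across, z up
- kept_mid: post of 16 x 52 x 16 mm that already lies loose and crosswise in that row, between mouth and stop; axes as for the loose posts
- pad_mid (a joint): how far the sprung pad of that row's stop is pressed in, m: 0 at rest, 0.014 at its hard end; about 0.9 N per mm. A black plate as wide as the row, 16 mm high; its face at rest is 52 to 64 mm in from the mouth, differs from row to row and is not told: feel for it
- lane_long: fixed grey channel, the row for 64 mm posts, which lie crosswise in it: 68 mm between two walls 3 mm thick, 18 mm high; no floor, open above and at its mouth, which flares over the first 12 mm; 105 mm long, from 50 mm in a sprung pad and a stop block, its thumbscrew up to 26 mm high. Origin: centre of the mouth at board height; x points into the row, y across, z up
- kept_long: post of 16 x 64 x 16 mm that already lies loose and crosswise in that row, between mouth and stop; axes as for the loose posts
- pad_long (a joint): how far the sprung pad of that row's stop is pressed in, m: 0 at rest, 0.014 at its hard end; about 0.9 N per mm. A black plate as wide as the row, 16 mm high; its face at rest is 52 to 64 mm in from the mouth, differs from row to row and is not told: feel for it
- board: fixed grey laminate board on four feet, 310 x 355 mm, on which rows and posts lie; its flat top is 30 mm above its origin (centre of its underside, at bench height), so at world z = 0.030
There are look-alikes about, which are no part of the job. What is shaped like the kept_long but pink is not meant.

How it is judged (in metres and radians):
On the way, in this order (a step that is already met when the one before it is completed fails the run):
1. the shortest post, in its own row, presses the row's pad in by more than 1.5 mm (x of post_short in the frame of lane_short between 0.016 and 0.058 m and y of post_short in the frame of lane_short between -0.006 and 0.006 m and angle between the x axis of post_short and the x axis of lane_short, either way round below 0.15 rad and height (world z) of post_short below 0.036 m and value of joint pad_short above 0.0015 m), for 0.1 s.
2. the middle-length post, in its own row, presses the row's pad in by more than 1.5 mm (x of post_mid in the frame of lane_mid between 0.016 and 0.058 m and y of post_mid in the frame of lane_mid between -0.006 and 0.006 m and angle between the x axis of post_mid and the x axis of lane_mid, either way round below 0.15 rad and height (world z) of post_mid below 0.036 m and value of joint pad_mid above 0.0015 m), for 0.1 s.
3. the longest post, in its own row, presses the row's pad in by more than 1.5 mm (x of post_long in the frame of lane_long between 0.016 and 0.058 m and y of post_long in the frame of lane_long between -0.006 and 0.006 m and angle between the x axis of post_long and the x axis of lane_long, either way round below 0.15 rad and height (world z) of post_long below 0.036 m and value of joint pad_long above 0.0015 m), for 0.1 s.
At the end, for the whole second after the job is handed in: Each of the three posts lies flat on the board and at rest in the row of its own length: its origin 16 to 58 mm in from the mouth and within 6 mm of the row's middle line, square to the row within 0.15 rad, its centre less than 21 mm from that of the post that was there before (16 mm is touching) (x of post_short in the frame of lane_short between 0.016 and 0.058 m and y of post_short in the frame of lane_short between -0.006 and 0.006 m and angle between the x axis of post_short and the x axis of lane_short, either way round below 0.15 rad and height (world z) of each of post_short, post_mid, post_long below 0.036 m and angle between each of post_short, post_mid, post_long's own z axis and vertical below 0.15 rad and horizontal distance between post_short and kept_short below 0.021 m and linear speed of each of post_short, post_mid, post_long below 0.02 m/s and x of post_mid in the frame of lane_mid between 0.016 and 0.058 m and y of post_mid in the frame of lane_mid between -0.006 and 0.006 m and angle between the x axis of post_mid and the x axis of lane_mid, either way round below 0.15 rad and horizontal distance between post_mid and kept_mid below 0.021 m and x of post_long in the frame of lane_long between 0.016 and 0.058 m and y of post_long in the frame of lane_long between -0.006 and 0.006 m and angle between the x axis of post_long and the x axis of lane_long, either way round below 0.15 rad and horizontal distance between post_long and kept_long below 0.021 m).
It fails at once if a loose post is lifted (underside over 15 mm above the board) (height (world z) of any of post_short, post_mid, post_long above 0.045 m).
It fails at once if a pad is driven in by more than 12 mm (value of joint any of pad_short, pad_mid, pad_long above 0.012 m).
It also fails if it takes over 72 s, if anything falls off the work surface, if the arm or the gripper's body presses on something with over 40 N, if the wrist force passes 120 N, or if a joint passes its speed limit or range.

ROBOT

A 6-joint arm with a two-finger parallel gripper is mounted at the origin on a cart in front of the work surface, level with it; the furniture and walls round the work are solid. World frame = base frame: x ahead of the robot, y to its left, z up, the work surface at z = 0. Lengths are in mm, angles in degrees, forces in N, time in s.
With the tool pointing down it reaches from about 375 to 925 mm from the base axis. Payload 5.7 kg.
Tool frame: the origin (TCP) lies on the centre line of the jaws, within the pads' length; the fingertips stand 14 mm ahead of it and the grasp point (between the pads) lies 5 mm behind it; z points along the fingers, y is the line along which they close (so a half turn about z gives the same grasp; the last joint's range is limited). The gripper opens to 88 mm and grips with 3 to 60 N. Pads are 20 mm wide; open, the fingers measure 115 mm over their backs; the gripper's body (75 mm by 178 mm) begins 61 mm behind the grasp point.
Start: joints at [-72.428, 20.558, 86.54, -0, 72.909, -6.595], TCP at [245.624, -547.387, 236.623] pointing down, gripper open.
Joint ranges: [-170.27, 170.27], [-57.76, 135], [12.27, 136.19], [-55.21, 235.2], [11.17, 155.16], [-170.74, 170.74]. Speed limits (degrees/s): [136.94, 136.94, 180, 180, 180, 180].

INTERFACE

Orientations are given as [roll, pitch, yaw] about the fixed x, y, z axes, in that order (R = Rz(yaw) Ry(pitch) Rx(roll)).
In Python, from cell import bot gives the robot as it stands.
- The arm moves only by the tool servo_tool, never from a script. Its argument "steps" is a list of rows, each a list of 6 numbers: the shift along the tool's x, y, z each as a share of 0.4 m, from -1 to 1, then the turn, a rotation vector about the tool's x, y, z each as a share of 0.1 rad, from -1 to 1. In form: [[tx, ty, tz, wx, wy, wz], ...]. A call has 1 to 20 rows; each row shifts and turns the commanded pose from where the row before left it, along the tool's axes as they then stand; what a row does not reach is not made up. A row lasts 1/12 s, in which the tool goes at most 41.7 mm and 7.16 degrees, less where a joint would pass 70% of its speed; a pose out of reach is approached as far as the arm can. A call with a number of a shift or a turn outside -1 to 1 is refused whole. A call with a gripper value outside its range is refused whole. "gripper" is the opening, from 0 (shut) to 1 (fully open), set as the call begins (left out, the last holds). The fingers move at their own pace and stop on an object; "force" is the grip in N (left out, the last holds). Time passes only in rows, so rows that do not move let the fingers close. It gives the time, the measured TCP pose, the force, the opening and the grip force at its end, in the units of the state.
- bot.read_state(): the state, without advancing time (a new reading comes with each control period).
- bot.grab_frame(name): name is "side" or "top" or "wrist"; returns (picture, depth): 480x640x3 uint8, red, green, blue; 480x640 float32, mm along the optical axis (not along the pixel's ray), 0 where there is no reading.
- bot.camera_model(name): a dict with "mtx" (3x3 intrinsics, pixels), "R" (3x3) and "t" (3): a world point X has camera coordinates R X + t. Camera axes: x right, y down, z forward; pixel columns grow to the right and rows downward; lengths in mm; the calibration is good to about 2 mm. A picture is of the moment at which its call begins: read the wrist's pose just before it. camera_model takes no time and is no camera call; for the wrist camera it gives the pose at the moment of the call.
- bot.job_done(): hands the job in; it is judged then, once.
The state is a dict: "t": time; "joint_positions": joint angles; "dq": joint speeds; "joint_torque": joint torques, N m; "ee_pos": TCP position; "ee_rot": TCP orientation; "ft_force": force on the tool from outside, world axes, zero at the start; "moment": the same for the moment, N m; "grip_width": finger opening in mm; "grip_force": force on a finger pad.
Only numpy, scipy, OpenCV 4.12 (cv2) and the standard library are available. Lean on these libraries where they do the work, as an engineer would, in place of code of your own. Each camera call takes 0.05 s, during which the arm holds its last target. There are 200 camera calls.

## Working session

There is one attempt and no reset: what is moved stays moved. The work goes in short steps, Python scripts to look and compute and a tool call to move; the robot and the scene stay as the last step left them, time stands still between calls to the robot, and variables do not carry over. Pictures are saved under pics/ and viewed, at most 10 in all, crops included, and the job is handed in when it is done.

Besides the shell and the picture viewer there is one more tool, called after "Request:" in YAML: its name, and indented under it one key for each argument. servo_tool: Moves the arm, as the interface text tells. Its arguments: {"type":"object","properties":{"steps":{"type":"array"},"gripper":{"type":"number"},"force":{"type":"number"}},"required":["steps"]}

```bash
mkdir -p pics
python3 - <<'E'
from cell import bot
import cv2,numpy as np
s=bot.read_state();print({k:np.round(v,2).tolist() for k,v in s.items()})
for n in("top","side"):
    p,d=bot.grab_frame(n);cv2.imwrite(f"pics/{n}0.png",p[:,:,::-1]);np.save(f"pics/{n}0.npy",d)
    m=bot.camera_model(n);print(n,m['mtx'],m['R'],m['t'])
E
```

```text
{'t': 0.0, 'joint_positions': [-72.43, 20.6, 86.6, -0.0, 72.91, -6.6], 'dq': [-0.03, 0.03, 0.01, 0.07, 0.02, -0.11], 'joint_torque': [0.0, -51.54, -27.07, 0.07, 0.03, -0.0], 'ee_pos': [245.44, -546.81, 235.84], 'ee_rot': [-179.9, -0.01, 24.17], 'ft_force': [-0.33, 0.36, 0.47], 'moment': [-0.03, 0.02, 0.02], 'grip_force': 0.0, 'grip_width': 87.93}
top [[502.32738045   0.         316.70446164]
 [  0.         502.32738045 250.73842863]
 [  0.           0.           1.        ]] [[-0.02587495 -0.99962955  0.00844115]
 [-0.98917719  0.02438262 -0.14468576]
 [ 0.14442635 -0.01209353 -0.98944165]] [ 102.04757169  554.52419565 1132.34621369]
side [[479.90929874   0.         313.31239562]
 [  0.         479.90929874 242.00625528]
 [  0.           0.           1.        ]] [[ 9.98994390e-01 -4.48352728e-02 -8.79878084e-05]
 [-2.69769068e-02 -5.99514503e-01 -7.99909124e-01]
 [ 3.58113939e-02  7.99107101e-01 -6.00121142e-01]] [-547.94806713  124.54317198  958.82390382]
```

View pics/top0.png

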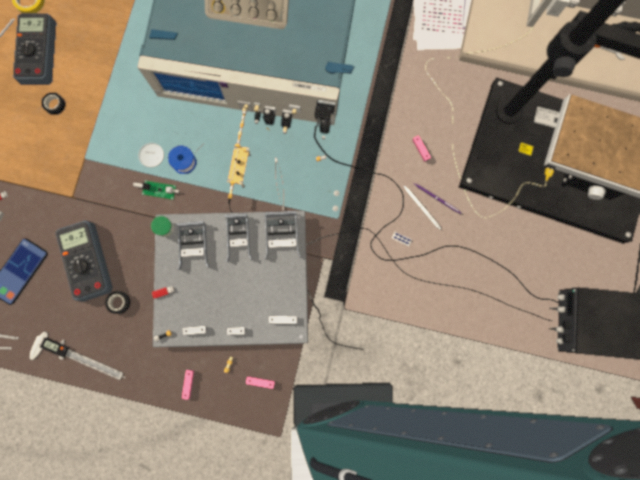

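View pics/side0.png

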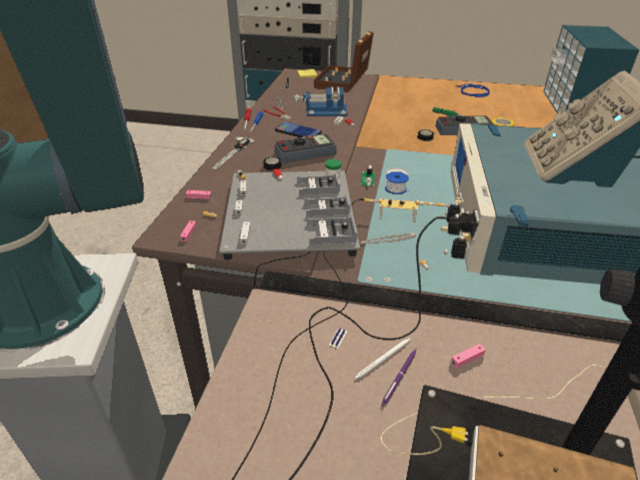

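The top view shows the board at (153–308, 212–347). The loose white posts are at (194,331), (236,331) and (283,320). The rows open downward at (192,245), (238,235) and (283,233). The pink bars are look-alikes lying off the board. I'll measure these coarsely, then look with the wrist camera.

```bash
cat > h.py <<'E'
import numpy as np,cv2
from cell import bot
def ray(m,uv,z):
    uv=np.atleast_2d(np.float64(uv));K,R,t=np.array(m['mtx']),np.array(m['R']),np.array(m['t'])
    c=-R.T@t; d=np.c_[uv,np.ones(len(uv))]@np.linalg.inv(K).T@R
    return c+d*((z-c[2])/d[:,2])[:,None]
def white(p,th=170,amin=40):
    h=cv2.cvtColor(p,cv2.COLOR_RGB2HSV);k=((h[:,:,2]>th)&(h[:,:,1]<40)).astype(np.uint8)
    cs,_=cv2.findContours(k,cv2.RETR_EXTERNAL,cv2.CHAIN_APPROX_NONE)
    return [c for c in cs if cv2.contourArea(c)>amin]
def rect(m,c,z):
    w=ray(m,c[:,0,:],z)[:,:2].astype(np.float32);r=cv2.minAreaRect(w)
    b=cv2.boxPoints(r);e=[b[1]-b[0],b[2]-b[1]];l=max(e,key=np.linalg.norm)
    a=np.degrees(np.arctan2(l[1],l[0]))%180
    return np.round([*r[0],*sorted(r[1]),a],1)
E
python3 - <<'E'
from h import *
p=cv2.imread('pics/top0.png')[:,:,::-1].copy();m=bot.camera_model('top');d=np.load('pics/top0.npy')
for c in white(p,165,30):
    u=c[:,0,:].mean(0)
    if 150<u[0]<310 and 205<u[1]<350: print(u.round(),rect(m,c,46))
print(ray(m,[[153,212],[308,212],[308,342],[155,346]],30).round())
cv2.imwrite('pics/c0.png',cv2.resize(p[205:355,145:315,::-1],None,fx=4,fy=4,interpolation=2))
m=bot.camera_model('wrist');s=bot.read_state();print(m,ray(m,[[320,240]],30),(-np.array(m['R']).T@m['t']))
E
```

```text
[235. 330.] [378.3 278.   20.6  42.2  95.6]
[193. 330.] [382.4 372.6  19.8  54.8  94.8]
[282. 319.] [402.3 172.2  20.3  66.1  88.5]
[192. 252.] [560.5 376.8  17.5  51.3  92.7]
[282. 243.] [577.3 168.2  19.   65.5  91.6]
[238. 242.] [581.  269.5  18.4  40.1  95.8]
[[661. 474.  30.]
 [652. 106.  30.]
 [348. 113.  30.]
 [348. 463.  30.]]
{'mtx': array([[417.61117589,   0.        , 322.53738787],
       [  0.        , 417.61117589, 239.22524566],
       [  0.        ,   0.        ,   1.        ]]), 'R': array([[ 4.09071995e-01, -9.12501703e-01, -8.62527392e-04],
       [-8.83993550e-01, -3.96525941e-01,  2.47633969e-01],
       [-2.26308433e-01, -1.00537653e-01, -9.68853278e-01]]), 't': array([-599.51871047,  -28.32050885,  388.19574844])} [[ 224.15966189 -554.1193211    30.        ]] [ 308.0631396  -519.26337137  382.60074192]
```

View pics/c0.png

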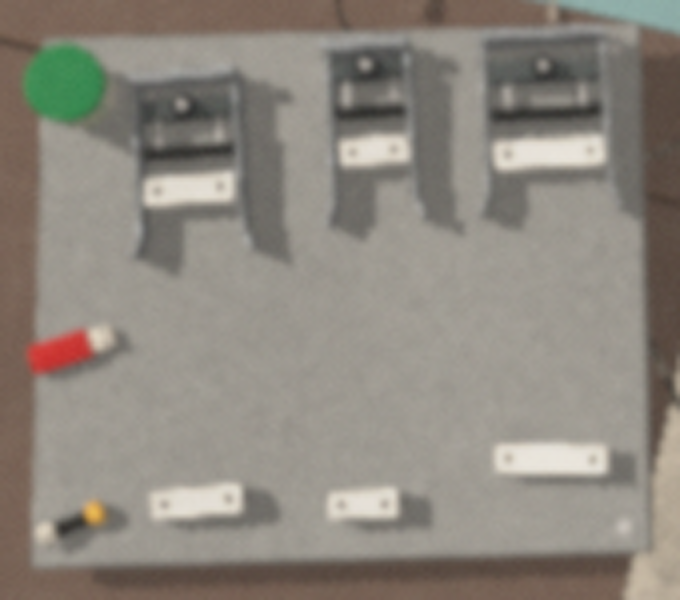

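The three loose posts lie almost in front of their own rows: the 52 mm one at y≈372, the 40 mm one at y≈278 and the 64 mm one at y≈172. I'll bring the wrist camera over the board to measure them more closely.

Request:
servo_tool:
  steps:
    - [0.05,0,0,0,0,1]
    - [0.08,0,0,0,0,1]
    - [0.08,0,0,0,0,1]
    - [0.08,0,0,0,0,1]
    - [0.04,0,0,0,0,0.22]
    - [0.016,-0.1,0,0,0,0]
    - [0.016,-0.1,0,0,0,0]
    - [0.016,-0.1,0,0,0,0]
    - [0.016,-0.1,0,0,0,0]
    - [0.016,-0.1,0,0,0,0]
    - [0.016,-0.1,0,0,0,0]
    - [0.016,-0.1,0,0,0,0]
    - [0.016,-0.1,0,0,0,0]
    - [0.016,-0.1,0,0,0,0]
    - [0.016,-0.1,0,0,0,0]
  gripper: 0.1

```text
t: 1.35
ee_pos: [436.9, -115.9, 236.5]
ee_rot: [-180.0, 0.0, -0.0]
ft_force: [1.2, 0.1, -0.2]
grip_width: 8.8
grip_force: 0.0
```

Request:
servo_tool:
  steps:
    - [0.013,-0.1,0,0,0,0]
    - [0.013,-0.1,0,0,0,0]
    - [0.013,-0.1,0,0,0,0]
    - [0.013,-0.1,0,0,0,0]
    - [0.013,-0.1,0,0,0,0]
    - [0.013,-0.1,0,0,0,0]
    - [0.013,-0.1,0,0,0,0]
    - [0.013,-0.1,0,0,0,0]
    - [0.013,-0.1,0,0,0,0]
    - [0,-0.05,0,0,0,0]
    - [0,0,0,0,0,0]

```text
t: 2.27
ee_pos: [484.1, 266.2, 236.3]
ee_rot: [-179.9, 0.0, 0.2]
ft_force: [0.4, -0.2, -1.5]
grip_width: 8.8
grip_force: 0.0
```

Run:
```python
from h import *
s=bot.read_state();m=bot.camera_model('wrist');p,d=bot.grab_frame('wrist');print(s['ee_pos'],s['ee_rot'],s['t'])
cv2.imwrite('pics/w1.png',p[:,:,::-1]);np.save('pics/w1.npy',d)
for c in white(p,160,150): print(c[:,0,:].mean(0).round(),rect(m,c,46))
t,_=bot.grab_frame('top');mt=bot.camera_model('top')
cv2.imwrite('pics/t1.png',t[:,:,::-1])
```

```text
[484.06063263 266.24910973 236.27398086] [-1.79902290e+02  5.61522963e-03  2.12558058e-01] 2.2667
[322. 335.] [378.9 267.2  13.6  16.9  90.2]
[431. 307.] [406.9 171.3   5.6  62.7  90.2]
[132. 224.] [479.1 424.2  11.1  11.5 108.4]
[181. 121.] [560.8 376.9  14.7  49.9  92.4]
[449. 100.] [576.9 169.5  14.9  62.4  91.6]
[318.  94.] [580.7 270.9  14.7  38.3  93.1]
```

View pics/w1.png

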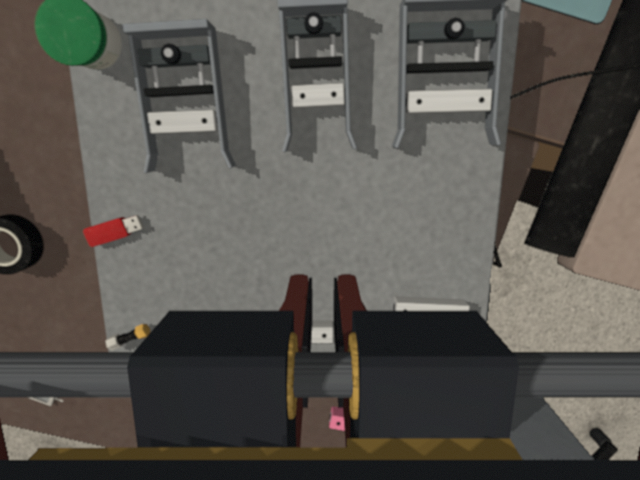

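The wrist view shows the three rows clearly: mid at about (183,100), short at (318,80) and long at (449,75). Each has a kept white post close in front of its black pad. The gripper hides the loose posts, so I'll use the top-view values for those. Next I'll fit the wall lines for the row axes and mouths, and check how tall the green thing is.

Run:
```python
from h import *
p=cv2.imread('pics/w1.png');m=bot.camera_model('wrist');d=np.load('pics/w1.npy')
g=cv2.cvtColor(p,cv2.COLOR_BGR2GRAY)
L=cv2.createLineSegmentDetector().detect(g)[0][:,0]
for l in sorted(L,key=lambda l:l[0]):
    v=l[2:]-l[:2]
    if 120<l[0]<515 and max(l[1],l[3])<180 and abs(v[1])>20:
        if v[1]>0:l=l[[2,3,0,1]]
        w=ray(m,[l[:2],l[2:]],48);a=w[1]-w[0]
        print(l.round(),w[:,:2].round(1).tolist(),'yaw %.1f'%np.degrees(np.arctan2(a[1],a[0])))
# pad dark plates: dark pixels at z 46
K=np.array(m['mtx']);R=np.array(m['R'])
v,u=np.mgrid[0:480,0:640];X=np.c_[(u.ravel()-K[0,2])/K[0,0],(v.ravel()-K[1,2])/K[1,1],np.ones(u.size)]*d.reshape(-1,1)
W=(X-m['t'])@R
W=W.reshape(480,640,3);print('green',W[30,70],'tip y range; board',W[190,320],'fingers',W[335,322])
cv2.imwrite('pics/c1.png',cv2.resize(p[0:180,120:520],None,fx=2,fy=2,interpolation=cv2.INTER_CUBIC))
```

```text
[138.  78. 132.  36.] [[591.1, 401.2], [620.5, 402.8]] yaw 3.1
[142. 105. 138.  79.] [[572.3, 400.4], [590.5, 401.3]] yaw 2.6
[146. 134. 142. 105.] [[550.3, 399.7], [571.7, 400.7]] yaw 2.6
[148. 172. 148. 134.] [[521.3, 400.9], [550.2, 398.3]] yaw -5.3
[184. 173. 182. 143.] [[520.3, 372.0], [543.7, 372.4]] yaw 0.9
[212.  79. 207.  38.] [[590.4, 345.9], [619.1, 347.3]] yaw 3.0
[218.  59. 216.  33.] [[604.4, 339.9], [622.5, 340.9]] yaw 3.2
[218. 138. 216. 112.] [[547.4, 343.5], [567.0, 344.0]] yaw 1.2
[228. 149. 219.  61.] [[538.9, 336.1], [603.6, 339.8]] yaw 3.2
[223. 148. 210.  31.] [[539.8, 340.1], [624.0, 344.7]] yaw 3.1
[245.  79. 244.  56.] [[590.5, 321.1], [607.1, 321.1]] yaw -0.0
[251. 148. 249.  86.] [[539.9, 318.4], [586.1, 318.3]] yaw -0.2
[285.  62. 282.  12.] [[602.7, 290.5], [636.6, 292.0]] yaw 2.6
[289. 133. 286.  81.] [[551.2, 288.3], [589.7, 290.0]] yaw 2.6
[316. 151. 316. 118.] [[538.0, 267.2], [562.5, 267.0]] yaw -0.5
[343. 102. 342.  81.] [[574.4, 246.8], [589.7, 247.4]] yaw 2.4
[345. 116. 346.  86.] [[564.4, 244.8], [586.2, 244.9]] yaw 0.2
[349. 128. 346.  14.] [[5
[... 316 characters left out ...]
[557.0, 202.2], [640.1, 204.5]] yaw 1.6
[404. 118. 406.  23.] [[562.6, 199.8], [629.3, 201.4]] yaw 1.4
[407. 112. 408.  92.] [[567.2, 197.2], [581.8, 197.4]] yaw 0.8
[491. 127. 495.  79.] [[556.3, 131.5], [590.8, 132.3]] yaw 1.2
[494.  78. 495.  56.] [[591.7, 133.3], [607.5, 133.8]] yaw 2.0
[495. 124. 503.  19.] [[558.1, 128.6], [631.9, 130.9]] yaw 1.8
[496.  54. 498.  20.] [[608.3, 133.4], [631.9, 134.4]] yaw 2.3
[506. 134. 510.  96.] [[550.6, 119.3], [579.3, 119.9]] yaw 1.0
[511.  93. 518.  22.] [[580.9, 119.4], [630.2, 119.4]] yaw -0.1
green [620.47649116 437.71066521  65.61892603] tip y range; board [504.3985116  264.37101167  28.24163999] fingers [377.82451496 262.52072552  45.14043587]
```

View pics/c1.png

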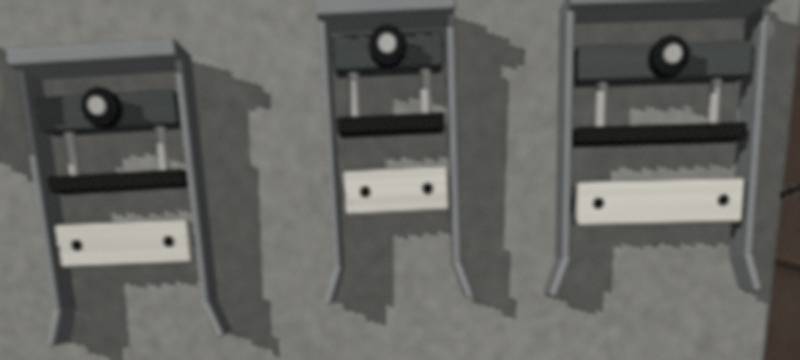

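The kept posts and the walls disagree by about 7 mm. The arm was probably still settling when I read the pose, so I'll measure again with everything from one instant.

Run:
```python
from h import *
s=bot.read_state();m=bot.camera_model('wrist');p,d=bot.grab_frame('wrist');print(s['ee_pos'],s['ee_rot'],s['t'],-np.array(m['R']).T@m['t'])
for c in white(p,160,150): print(c[:,0,:].mean(0).round(),rect(m,c,46))
g=cv2.cvtColor(p,cv2.COLOR_RGB2GRAY)
L=cv2.createLineSegmentDetector().detect(g)[0][:,0]
for l in sorted(L,key=lambda l:l[0]):
    v=l[2:]-l[:2]
    if 120<l[0]<515 and max(l[1],l[3])<180 and abs(v[1])>25:
        if v[1]>0:l=l[[2,3,0,1]]
        w=ray(m,[l[:2],l[2:]],48);a=w[1]-w[0]
        print(l.round(),w[:,:2].round(1).tolist(),'yaw %.1f'%np.degrees(np.arctan2(a[1],a[0])))
h=cv2.cvtColor(p,cv2.COLOR_RGB2HSV)
k=(h[:,:,2]<40).astype(np.uint8);k[170:]=0
for c in cv2.findContours(k,cv2.RETR_EXTERNAL,cv2.CHAIN_APPROX_NONE)[0]:
    if cv2.contourArea(c)>100: print('dark',c[:,0,:].mean(0).round(),rect(m,c,46))
```

```text
[483.55725228 262.36099306 236.1040084 ] [1.79947290e+02 6.74116951e-02 1.08681600e-01] 2.3667 [552.17262084 262.86181592 382.72086506]
[319. 334.] [379.2 265.2  12.4  13.6   0. ]
[426. 306.] [406.4 171.4   6.5  62.8  90. ]
[126. 223.] [479.3 424.5  11.1  11.6 105.9]
[175. 120.] [560.9 377.2  14.8  50.2  92.4]
[443.  99.] [576.9 170.   14.9  62.9  91.6]
[311.  93.] [580.8 271.1  14.7  38.5  93. ]
[131.  80. 124.  34.] [[590.1, 406.4], [621.4, 408.1]] yaw 3.0
[142. 150. 134.  99.] [[538.6, 403.8], [576.2, 406.1]] yaw 3.5
[178. 172. 175. 142.] [[521.3, 376.8], [544.6, 377.1]] yaw 0.7
[205.  78. 200.  37.] [[591.3, 350.7], [619.9, 352.4]] yaw 3.4
[212. 141. 210. 111.] [[545.5, 348.3], [567.9, 349.0]] yaw 1.8
[222. 148. 211.  52.] [[539.9, 340.9], [609.7, 345.0]] yaw 3.4
[217. 147. 203.  29.] [[540.7, 345.0], [624.9, 349.8]] yaw 3.3
[238.  79. 237.  53.] [[590.4, 325.7], [608.8, 326.1]] yaw 1.3
[245. 147. 242.  83.] [[540.8, 323.1], [587.8, 323.1]] yaw -0.1
[278.  54. 275.  11.] [[607.9, 295.8], [637.4, 296.7]] yaw 1.8
[283. 132. 279.  74.] [[552.2, 293.1], [594.1, 295.0]] yaw 2.6
[311. 
[... 458 characters left out ...]
 [[561.7, 206.9], [640.9, 209.4]] yaw 1.8
[397. 129. 400.   6.] [[554.2, 204.3], [640.9, 206.7]] yaw 1.5
[485. 124. 489.  81.] [[558.1, 136.4], [590.0, 137.1]] yaw 1.2
[488.  79. 489.  52.] [[590.8, 137.8], [610.0, 138.7]] yaw 2.7
[489. 123. 497.   9.] [[559.0, 133.5], [638.6, 136.0]] yaw 1.8
[489.  51. 492.  18.] [[610.9, 139.1], [632.9, 138.9]] yaw -0.4
dark [171.  90.] [583.  377.6   6.2  52.1  92.3]
dark [443.  66.] [600.7 171.7   6.3  64.8  91.9]
dark [309.  61.] [603.6 272.9   6.4  38.4  91.8]
dark [168.  58.] [608.9 377.3  14.9  28.8  93.4]
dark [444.  34.] [626.3 173.4  15.1  37.   92. ]
dark [307.  27.] [629.7 273.2  16.1  22.2  90.1]
dark [602.  90.] [584.   48.5  56.8 125.  175.6]
```

The measurements now agree: post widths of 38–63 mm as expected, and each row centred with its kept post and pad.
- **Short row:** y≈272.6 at x=581, yaw 2.6°.
- **Mid row:** y≈377.1 at x=560, yaw 3.1°.
- **Long row:** y≈170.4 at x=558, yaw 1.7°.

I'll push with slightly open fingertips, two contacts per post. The short post goes first, starting from behind it.

Request:
servo_tool:
  steps:
    - [0,0,0,0,0,-0.454]
    - [-0.08,-0.014,0.05,0,0,0]
    - [-0.08,-0.014,0.05,0,0,0]
    - [-0.08,-0.014,0.05,0,0,0]
    - [-0.08,-0.014,0.05,0,0,0]
    - [-0.008,0,0.05,0,0,0]
    - [0,0,0.05,0,0,0]
    - [0,0,0.05,0,0,0]
    - [0,0,0.03,0,0,0]
    - [0,0,0,0,0,0]
    - [0,0,0,0,0,0]
    - [0,0,0,0,0,0]
  gripper: 0.1

```text
t: 3.42
ee_pos: [352.7, 278.0, 85.4]
ee_rot: [-180.0, -0.0, 2.5]
ft_force: [0.7, 0.3, 0.9]
grip_width: 9.1
grip_force: 0.0
```

```bash
cat > look.py <<'E'
from h import *
import sys
s=bot.read_state();m=bot.camera_model('wrist');p,d=bot.grab_frame('wrist');print(s['t'],s['ee_pos'].round(1) if hasattr(s['ee_pos'],'round') else s['ee_pos'],s['ee_rot'],np.round(s['ft_force'],1))
cv2.imwrite(f'pics/{sys.argv[1]}.png',p[:,:,::-1])
for c in white(p,150,100): print(c[:,0,:].mean(0).round(),rect(m,c,46))
E
python3 look.py w3
```

```text
3.4167 [352.7 278.   85.4] [-1.79983431e+02 -3.62718080e-02  2.51374399e+00] [0.7 0.3 0.9]
[608. 320.] [339.2 145.6  38.7  41.8 103.1]
[612. 267.] [366.1 143.1   5.9   6.6  92.5]
[325. 229.] [378.6 278.   15.   38.7  90.7]
[119. 212.] [382.4 371.4  15.1  50.4  93.8]
[563. 190.] [400.9 172.6  15.1  63.4  87.4]
```

View pics/w3.png

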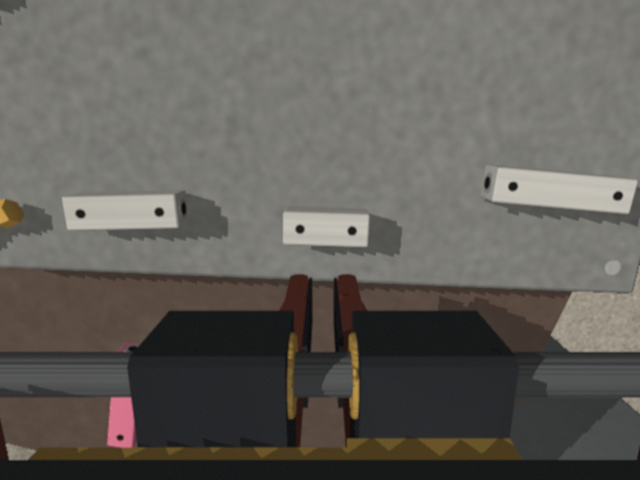

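All loose posts are visible: short at (325,229), mid at (122,212) and long at (563,190). Each measures within 2 mm of its given size. Their yaws are 0.7°, 3.8° and −2.6°, and the tool is centred behind the short one. I'll lower and push.

Request:
servo_tool:
  steps:
    - [0,0,0.05,0,0,0]
    - [0,0,0.041,0,0,0]
    - [0,0,0,0,0,0]
    - [0.008,0,0,0,0,0]
    - [0.01,0,0,0,0,0]
    - [0.015,0.0015,0,0,0,0]
    - [0.015,0.0015,0,0,0,0]
    - [0.015,0.0015,0,0,0,0]
    - [0.015,0.0015,0,0,0,0]
    - [0.015,0.0015,0,0,0,0]
    - [0.015,0.0015,0,0,0,0]
    - [0.015,0.0015,0,0,0,0]
    - [0.015,0.0015,0,0,0,0]
    - [0.015,0.0015,0,0,0,0]
    - [0.015,0.0015,0,0,0,0]
    - [0.015,0.0015,0,0,0,0]
    - [0.015,0.0015,0,0,0,0]
    - [0.015,0.0015,0,0,0,0]
    - [0.015,0.0015,0,0,0,0]
    - [0.015,0.0015,0,0,0,0]

```text
t: 5.13
ee_pos: [450.2, 274.0, 48.3]
ee_rot: [-180.0, -0.0, 2.6]
ft_force: [-0.2, -0.4, -0.2]
grip_width: 8.6
grip_force: 0.2
```

Request:
servo_tool:
  steps:
    - [0.015,0.0015,0,0,0,0]
    - [0.015,0.0015,0,0,0,0]
    - [0.015,0.0015,0,0,0,0]
    - [0.01,0.0015,0,0,0,0]
    - [0.005,0,0,0,0,0]
    - [0,0,0,0,0,0]
    - [0,0,0,0,0,0]

```text
t: 5.72
ee_pos: [473.7, 272.7, 48.3]
ee_rot: [-180.0, 0.0, 2.6]
ft_force: [-0.3, -0.2, 0.7]
grip_width: 8.6
grip_force: 0.0
```

```bash
python3 look.py w4
```

```text
5.7167 [473.7 272.7  48.3] [-1.79995179e+02  5.15520170e-03  2.58371776e+00] [-0.3 -0.2  0.7]
[326. 260.] [496.  272.6  14.8  38.7  92.6]
[48. 61.] [561.  368.6  14.5  33.2  92.6]
[596.  38.] [576.1 187.4  14.8  30.5  92.6]
[341.  17.] [578.2 271.5  10.6  38.7  92.6]
```

View pics/w4.png

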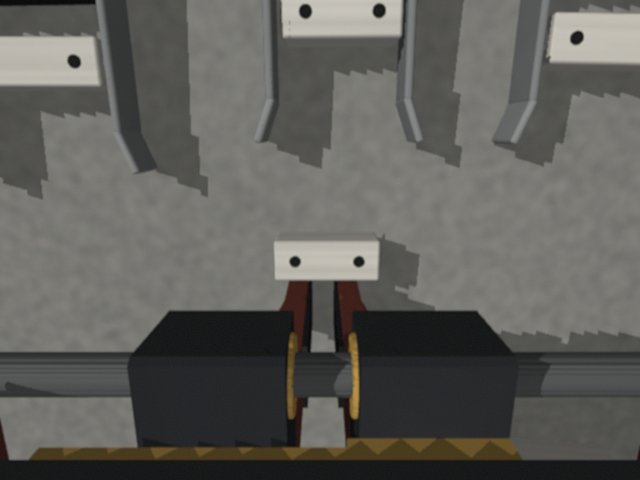

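The short post sits square against the fingers at (326,260), 2.6° yaw. It is about 4 mm left of the row's centre line, whose mouth tips are at (262,140) and (415,140). I'll steer sideways over the next 30 mm and then go in straight.

Request:
servo_tool:
  steps:
    - [0.015,0.002,0,0,0,0]
    - [0.015,0.002,0,0,0,0]
    - [0.015,0.002,0,0,0,0]
    - [0.015,0.002,0,0,0,0]
    - [0.015,0.0025,0,0,0,0]
    - [0.015,0,0,0,0,0]
    - [0.015,0,0,0,0,0]
    - [0.015,0,0,0,0,0]
    - [0.015,0,0,0,0,0]
    - [0.01,0,0,0,0,0]
    - [0.005,0,0,0,0,0]
    - [0,0,0,0,0,0]
    - [0,0,0,0,0,0]

```text
t: 6.85
ee_pos: [533.8, 271.3, 48.2]
ee_rot: [-180.0, -0.0, 2.6]
ft_force: [-0.1, -0.1, -0.3]
grip_width: 8.3
grip_force: 0.0
```

```bash
python3 look.py w5
```

```text
6.85 [533.8 271.3  48.2] [-1.79993945e+02 -6.04767293e-04  2.59174502e+00] [-0.1 -0.1 -0.3]
[325. 260.] [556.4 271.5  15.2  38.6  92.6]
[ 53. 234.] [561.7 372.1  15.1  40.7  92.6]
[579. 216.] [577.1 179.8  15.5  46.2  91.4]
[328. 193.] [581.3 271.6  15.1  38.9  92.6]
[ 80. 148.] [593.5 358.6   2.1   8.9   3.5]
[548. 118.] [610.3 197.3   2.9  12.2   1.9]
[363. 102.] [612.7 261.3   2.4   8.1   3.8]
[287.  96.] [613.4 287.    1.4  11.9   1.3]
[326.  40.] [631.6 274.5   5.8   6.1  49.8]
```

In the row and square. I'll approach the pad and feel for it.

Request:
servo_tool:
  steps:
    - [0.01,0,0,0,0,0]
    - [0.01,0,0,0,0,0]
    - [0.01,0,0,0,0,0]
    - [0.01,0,0,0,0,0]
    - [0.005,0,0,0,0,0]
    - [0,0,0,0,0,0]
    - [0,0,0,0,0,0]

```text
t: 7.48
ee_pos: [552.2, 272.1, 48.3]
ee_rot: [-180.0, -0.0, 2.6]
ft_force: [0.9, 0.6, -0.8]
grip_width: 8.8
grip_force: 0.0
```

Request:
servo_tool:
  steps:
    - [0.005,0,0,0,0,0]
    - [0.005,0,0,0,0,0]
    - [0,0,0,0,0,0]
    - [0,0,0,0,0,0]

```text
t: 7.82
ee_pos: [556.1, 272.3, 48.3]
ee_rot: [-180.0, -0.0, 2.6]
ft_force: [-0.5, 0.3, 0.1]
grip_width: 8.7
grip_force: 0.0
```

```bash
cat >> look.py <<'E'
h=cv2.cvtColor(p,cv2.COLOR_RGB2HSV);k=(h[:,:,2]<40).astype(np.uint8);k[230:]=0
for c in cv2.findContours(k,cv2.RETR_EXTERNAL,cv2.CHAIN_APPROX_NONE)[0]:
    if cv2.contourArea(c)>150: print('dark',c[:,0,:].mean(0).round(),rect(m,c,46))
E
python3 look.py w6
```

```text
7.8167 [556.1 272.3  48.3] [-1.79988129e+02 -2.22716530e-02  2.58725099e+00] [-0.5  0.3  0.1]
[ 56. 290.] [561.9 374.2  15.4  45.   92.6]
[575. 273.] [577.5 177.8  15.7  50.4  91.5]
[327. 241.] [585.2 272.1  30.9  39.6  92.6]
[ 89. 208.] [594.2 358.6   2.2   8.8   4. ]
[540. 181.] [611.2 197.3   3.1  12.1   1.6]
[  5. 166.] [607.9 386.2   4.5   5.8 171.8]
[361. 166.] [613.6 261.2   2.5   8.4   3.8]
[288. 161.] [614.2 286.8   1.4  11.8   1.4]
[636. 140.] [626.6 167.    3.1   5.8  13.2]
[326. 115.] [630.3 274.5   5.5   5.9   2.6]
[588.  21.] [662.9 191.    2.7  13.5 177.4]
[579.  22.] [662.7 193.5   1.6  13.9  11.1]
dark [ 56. 224.] [587.7 371.7   3.7  40.3  92.6]
dark [577. 207.] [602.6 182.1   6.8  45.6  91.6]
dark [326. 187.] [605.8 273.4   6.1  40.1  92.6]
dark [ 19. 165.] [608.4 381.   14.2  14.6  81.8]
dark [623. 140.] [626.3 171.9  12.7  13.9  13.2]
dark [326. 115.] [630.1 274.4  13.3  13.7  78.7]
dark [284.  23.] [658.1 289.5   2.8  14.9  18.5]
```

The pair is now about touching the pad. I'll press in small steps and watch the force.

Request:
servo_tool:
  steps:
    - [0.005,0,0,0,0,0]
    - [0.0025,0,0,0,0,0]
    - [0,0,0,0,0,0]
    - [0,0,0,0,0,0]

```text
t: 8.2
ee_pos: [558.5, 272.3, 48.3]
ee_rot: [180.0, 0.0, 2.6]
ft_force: [-1.4, -0.8, 1.4]
grip_width: 8.7
grip_force: 0.9
```

Request:
servo_tool:
  steps:
    - [0.005,0,0,0,0,0]
    - [0,0,0,0,0,0]
    - [0,0,0,0,0,0]

```text
t: 8.45
ee_pos: [560.1, 272.4, 48.2]
ee_rot: [180.0, 0.1, 2.6]
ft_force: [-4.2, 0.1, 2.4]
grip_width: 8.9
grip_force: 2.2
```

```bash
python3 look.py w7|grep -v '^\[ *[0-9]*\. *1[0-9][0-9]\.'
```

```text
8.45 [560.1 272.4  48.2] [1.79996118e+02 7.06912705e-02 2.58704057e+00] [-4.2  0.1  2.4]
[ 56. 300.] [562.1 374.5  15.6  45.5  92. ]
[575. 283.] [577.5 177.4  15.7  51.2  91.7]
[324. 263.] [581.3 272.8  14.9  38.8  92.6]
[ 90. 219.] [594.5 358.6   2.2   8.5   2.8]
[328. 222.] [597.  272.2  14.9  38.9  92.6]
[588.  26.] [665.4 191.1   2.9  16.6 176.4]
[578.  28.] [665.1 193.9   1.3  17.   11.2]
dark [576. 217.] [602.9 181.8   7.1  46.3  91.7]
dark [325. 191.] [608.5 273.4   6.1  40.2  92.6]
dark [ 19. 176.] [608.4 381.2  14.6  15.3  81.7]
dark [622. 152.] [626.2 171.6  13.5  14.1  13.3]
dark [326. 128.] [630.  274.4  13.4  13.7 106.3]
dark [282.  28.] [660.4 289.9   3.2  18.1  15.9]
```

Force of −4.2 N and the pad has moved about 3 mm. I'll press 1 mm more, hold, then back off slowly and leave.

Request:
servo_tool:
  steps:
    - [0.0025,0,0,0,0,0]
    - [0,0,0,0,0,0]
    - [0,0,0,0,0,0]
    - [0,0,0,0,0,0]

```text
t: 8.83
ee_pos: [560.7, 272.4, 48.2]
ee_rot: [180.0, 0.1, 2.6]
ft_force: [-5.6, 1.1, 4.0]
grip_width: 8.8
grip_force: 2.8
```

Request:
servo_tool:
  steps:
    - [-0.0025,0,0,0,0,0]
    - [-0.0025,0,0,0,0,0]
    - [-0.0025,0,0,0,0,0]
    - [-0.0025,0,0,0,0,0]
    - [-0.0025,0,0,0,0,0]
    - [-0.0025,0,0,0,0,0]
    - [-0.0025,0,0,0,0,0]
    - [-0.0025,0,0,0,0,0]
    - [-0.01,0,0,0,0,0]
    - [-0.01,0,0,0,0,0]
    - [-0.01,0,0,0,0,0]
    - [-0.02,0,-0.02,0,0,0]
    - [-0.02,0,-0.05,0,0,0]
    - [0,0,-0.03,0,0,0]
    - [0,0,0,0,0,0]

```text
t: 10.08
ee_pos: [527.2, 271.7, 91.4]
ee_rot: [-179.9, -0.3, 2.6]
ft_force: [0.5, -0.5, 0.5]
grip_width: 8.8
grip_force: 0.0
```

```bash
python3 look.py w8|grep -v dark
```

```text
10.0833 [527.2 271.7  91.4] [-179.90642338   -0.2735383     2.61766745] [ 0.5 -0.5  0.5]
[610. 430.] [449.4 113.8  33.   37.3   2.6]
[ 24. 344.] [484.5 421.9   9.4  11.6 106.8]
[625. 331.] [506.4 116.8  16.5  27.5 165.2]
[ 99. 198.] [561.6 377.1  14.9  50.3  92.6]
[547. 184.] [577.4 170.9  15.4  63.2  91.5]
[326. 170.] [579.5 272.7  14.9  38.8  92.6]
[329. 134.] [595.2 272.   14.7  38.7  92.6]
[597. 109.] [611.4 154.7   2.8  11.4   1.7]
[502. 107.] [610.4 196.5   2.6  11.4   1.8]
[71. 88.] [609.8 385.4   5.2   5.6  42.4]
[577.  66.] [628.5 167.1   5.3   5.5 100.8]
[327.  45.] [631.9 274.5   5.5   5.5  92.6]
```

The short pair lies together, centres 15.7 mm apart. Next is the mid post.

Request:
servo_tool:
  steps:
    - [0,0,0,0,0,-0.09]
    - [-0.07,-0.045,0,0,0,0]
    - [-0.07,-0.045,0,0,0,0]
    - [-0.07,-0.045,0,0,0,0]
    - [-0.07,-0.045,0,0,0,0]
    - [-0.07,-0.045,0,0,0,0]
    - [-0.073,-0.0435,0,0,0,0]
    - [0,0,0,0,0,0]
    - [0,0,0,0,0,0]
    - [0,0,0,0,0,0]
  gripper: 0.23

```text
t: 10.97
ee_pos: [351.6, 369.1, 88.0]
ee_rot: [180.0, -0.0, 3.2]
ft_force: [0.1, -0.3, -0.6]
grip_width: 20.2
grip_force: 0.0
```

```bash
python3 look.py w9|grep -v dark
```

```text
10.9667 [351.6 369.1  88. ] [ 1.79995362e+02 -2.08446315e-02  3.16607678e+00] [ 0.1 -0.3 -0.6]
[ 66. 431.] [259.2 500.6  12.8  23.3  74.1]
[ 18. 415.] [267.5 523.    8.5  21.3  76.2]
[138. 238.] [368.  456.1   9.2  12.1   8.3]
[319. 216.] [382.5 372.4  15.2  50.7  93.9]
```

Request:
servo_tool:
  steps:
    - [0,0,0.05,0,0,0]
    - [0,0,0.048,0,0,0]
    - [0,0,0,0,0,0]
    - [0.01,0,0,0,0,0]
    - [0.012,0,0,0,0,0]
    - [0.015,0.0006,0,0,0,0]
    - [0.015,0.0006,0,0,0,0]
    - [0.015,0.0006,0,0,0,0]
    - [0.015,0.0006,0,0,0,0]
    - [0.015,0.0006,0,0,0,0]
    - [0.015,0.0006,0,0,0,0]
    - [0.015,0.0006,0,0,0,0]
    - [0.015,0.0006,0,0,0,0]
    - [0.015,0.0006,0,0,0,0]
    - [0.015,0.0006,0,0,0,0]
    - [0.015,0.0006,0,0,0,0]
    - [0.015,0.0006,0,0,0,0]
    - [0.015,0.0006,0,0,0,0]
    - [0.015,0.0006,0,0,0,0]
    - [0.015,0.0006,0,0,0,0]

```text
t: 12.68
ee_pos: [450.5, 370.7, 49.1]
ee_rot: [-180.0, 0.0, 3.1]
ft_force: [-0.5, -0.4, -0.7]
grip_width: 20.2
grip_force: 0.2
```

Request:
servo_tool:
  steps:
    - [0.015,0.0006,0,0,0,0]
    - [0.015,0.0006,0,0,0,0]
    - [0.01,0.0006,0,0,0,0]
    - [0.005,0.0006,0,0,0,0]
    - [0,0,0,0,0,0]
    - [0,0,0,0,0,0]

```text
t: 13.18
ee_pos: [467.9, 370.7, 49.1]
ee_rot: [-180.0, 0.0, 3.1]
ft_force: [-0.0, 0.1, 0.6]
grip_width: 19.9
grip_force: 0.0
```

```bash
python3 look.py w10
```

```text
13.1833 [467.9 370.7  49.1] [-1.79996327e+02  6.20503392e-03  3.09964095e+00] [-0.   0.1  0.6]
[177. 276.] [480.7 426.3  11.3  11.5 106.9]
[317. 259.] [490.2 373.9  14.9  50.5  93.1]
[316.  56.] [560.5 378.2  15.   50.5  92.5]
[610.  21.] [576.8 282.2  11.9  20.2  93.1]
```

View pics/w10.png

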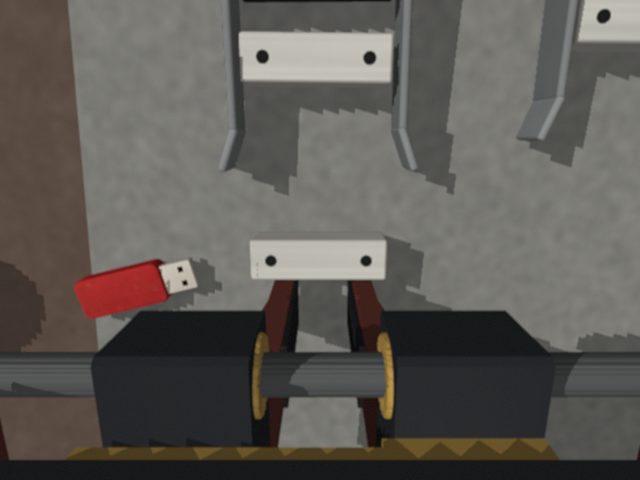

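The post centre at (318,259) is in line with the mouth tips (222,168) and (413,168), so I push straight in.

Request:
servo_tool:
  steps:
    - [0.015,0,0,0,0,0]
    - [0.015,0,0,0,0,0]
    - [0.015,0,0,0,0,0]
    - [0.015,0,0,0,0,0]
    - [0.015,0,0,0,0,0]
    - [0.015,0,0,0,0,0]
    - [0.015,0,0,0,0,0]
    - [0.015,0,0,0,0,0]
    - [0.015,0,0,0,0,0]
    - [0.01,0,0,0,0,0]
    - [0.005,0,0,0,0,0]
    - [0,0,0,0,0,0]
    - [0,0,0,0,0,0]

```text
t: 14.32
ee_pos: [527.8, 374.0, 49.1]
ee_rot: [-180.0, -0.0, 3.1]
ft_force: [-0.7, 0.9, -0.0]
grip_width: 20.2
grip_force: 0.0
```

```bash
python3 look.py w11
```

```text
14.3167 [527.8 374.   49.1] [-1.79993505e+02 -1.76901119e-03  3.10289014e+00] [-0.7  0.9 -0. ]
[318. 260.] [549.8 377.2  14.9  50.4  93.1]
[317. 219.] [565.4 378.5  14.9  50.5  93.1]
[597. 197.] [579.1 277.4  14.9  32.6  93.1]
[601. 153.] [594.6 279.1  14.8  28.6  93.1]
[364. 144.] [593.1 363.2   2.5   8.9   4.4]
[316.  91.] [609.6 380.8   5.6   5.9 136.2]
dark [317. 167.] [584.5 379.1   5.9  51.9  93.7]
dark [601. 121.] [605.4 281.8   5.   26.8  93.1]
dark [316.  93.] [609.2 380.6  13.8  13.8  82.2]
dark [621.  56.] [627.4 282.9  14.3  17.1 103.7]
```

Request:
servo_tool:
  steps:
    - [0.01,0,0,0,0,0]
    - [0.01,0,0,0,0,0]
    - [0.005,0,0,0,0,0]
    - [0,0,0,0,0,0]
    - [0,0,0,0,0,0]

```text
t: 14.78
ee_pos: [538.0, 374.5, 49.1]
ee_rot: [-180.0, -0.0, 3.1]
ft_force: [-0.6, -1.3, 1.5]
grip_width: 20.3
grip_force: 0.2
```

Request:
servo_tool:
  steps:
    - [0.005,0,0,0,0,0]
    - [0,0,0,0,0,0]
    - [0,0,0,0,0,0]

```text
t: 15.03
ee_pos: [539.2, 374.6, 49.1]
ee_rot: [180.0, 0.1, 3.1]
ft_force: [-3.5, -0.4, 2.0]
grip_width: 19.9
grip_force: 1.6
```

```bash
python3 look.py w12 | egrep 'dark|\[3|^1'
```

```text
15.0333 [539.2 374.6  49.1] [1.79994515e+02 6.12638382e-02 3.10863655e+00] [-3.5 -0.4  2. ]
[322. 241.] [568.1 378.5  31.   50.9  93.6]
[316. 128.] [609.1 380.7   5.6   5.7   3.1]
dark [317. 190.] [587.5 379.2   6.5  51.9  93.1]
dark [599. 153.] [605.8 280.8   5.5  28.9  93.1]
dark [316. 128.] [608.9 380.5  13.3  13.8  77.5]
dark [618.  90.] [629.6 280.7  13.3  18.8  93.1]
```

Pad has moved in about 3 mm (584.5→587.5). I'll press 2 mm more, hold and withdraw slowly.

Request:
servo_tool:
  steps:
    - [0.005,0,0,0,0,0]
    - [0,0,0,0,0,0]
    - [0,0,0,0,0,0]
    - [0,0,0,0,0,0]

```text
t: 15.42
ee_pos: [541.0, 374.6, 49.0]
ee_rot: [180.0, 0.1, 3.1]
ft_force: [-5.6, 0.4, 3.3]
grip_width: 20.5
grip_force: 2.5
```

```bash
python3 look.py w13 | egrep 'dark|\[3|^1'
```

```text
15.4167 [541.  374.6  49. ] [1.79991857e+02 8.62378812e-02 3.10449478e+00] [-5.6  0.4  3.3]
[315. 241.] [569.8 378.6  31.   51.   93.1]
[316. 133.] [608.9 380.7   5.6   5.7   3.1]
dark [317. 190.] [589.2 379.3   6.5  51.9  93.1]
dark [598. 158.] [605.9 280.6   5.5  29.2  93.1]
dark [317. 133.] [609.  380.5  13.5  13.6  93.1]
dark [628.  89.] [629.1 276.7   9.   13.6  13.8]
```

Request:
servo_tool:
  steps:
    - [-0.0025,0,0,0,0,0]
    - [-0.0025,0,0,0,0,0]
    - [-0.0025,0,0,0,0,0]
    - [-0.0025,0,0,0,0,0]
    - [-0.0025,0,0,0,0,0]
    - [-0.0025,0,0,0,0,0]
    - [-0.0025,0,0,0,0,0]
    - [-0.0025,0,0,0,0,0]
    - [-0.01,0,0,0,0,0]
    - [-0.01,0,0,0,0,0]
    - [-0.01,0,0,0,0,0]
    - [-0.02,0,-0.02,0,0,0]
    - [-0.02,0,-0.05,0,0,0]
    - [0,0,-0.03,0,0,0]
    - [0,0,0,0,0,0]

```text
t: 16.72
ee_pos: [507.2, 374.0, 92.4]
ee_rot: [-179.9, -0.3, 3.1]
ft_force: [1.3, 0.8, -0.6]
grip_width: 20.2
grip_force: 0.0
```

```bash
python3 look.py w14
```

```text
16.7167 [507.2 374.   92.4] [-179.8578113    -0.26964441    3.14400226] [ 1.3  0.8 -0.6]
[ 19. 326.] [472.1 525.8   8.3  25.9  22.3]
[321. 172.] [558.3 377.6  15.   50.4  93.1]
[555. 137.] [578.9 273.8  14.9  39.1  93.1]
[320. 136.] [574.1 379.1  14.8  50.6  93.1]
[562. 101.] [595.  273.3  14.7  39.4  93.1]
[321.  48.] [610.7 380.7   5.5   5.6  93.1]
[588.   7.] [632.7 269.8   5.2   5.3 139.7]
dark [321. 111.] [584.7 379.    4.7  52.4  93.1]
dark [563.  75.] [605.5 275.    5.7  40.6  94.3]
dark [322.  61.] [609.1 379.8  15.1  30.7  93.1]
dark [564.  22.] [628.  276.9  13.8  38.8  93.1]
```

The mid pair lies together, 15.9 mm apart. Now the long post.

Request:
servo_tool:
  steps:
    - [0,0,0,0,0,0.244]
    - [-0.051,0.07,0,0,0,0]
    - [-0.051,0.07,0,0,0,0]
    - [-0.051,0.07,0,0,0,0]
    - [-0.051,0.07,0,0,0,0]
    - [-0.051,0.07,0,0,0,0]
    - [-0.051,0.07,0,0,0,0]
    - [-0.054,0.075,0,0,0,0]
    - [0,0,0,0,0,0]
    - [0,0,0,0,0,0]
    - [0,0,0,0,0,0]
  gripper: 0.34

```text
t: 17.68
ee_pos: [368.9, 170.7, 89.0]
ee_rot: [-180.0, -0.1, 1.6]
ft_force: [-0.2, -0.0, 0.7]
grip_width: 29.9
grip_force: 0.0
```

```bash
python3 look.py w15|grep -v dark
```

```text
17.6833 [368.9 170.7  89. ] [-1.79970928e+02 -6.38238274e-02  1.60765919e+00] [-0.2 -0.   0.7]
[398. 285.] [367.6 134.2   6.2   6.3  93.9]
[323. 213.] [401.3 171.4  15.2  62.7  87.4]
[521. 227.] [389.1  60.1  88.4 125.1  69.7]
```

Request:
servo_tool:
  steps:
    - [0,0,0.05,0,0,0]
    - [0,0,0.05,0,0,0]
    - [0,0,0,0,0,0]
    - [0.01,0,0,0,0,0]
    - [0.012,0,0,0,0,0]
    - [0.015,0.0008,0,0,0,0]
    - [0.015,0.0008,0,0,0,0]
    - [0.015,0.0008,0,0,0,0]
    - [0.015,0.0008,0,0,0,0]
    - [0.015,0.0008,0,0,0,0]
    - [0.015,0.0008,0,0,0,0]
    - [0.015,0.0008,0,0,0,0]
    - [0.015,0.0008,0,0,0,0]
    - [0.015,0.0008,0,0,0,0]
    - [0.015,0.0008,0,0,0,0]
    - [0.015,0.0008,0,0,0,0]
    - [0.015,0.0008,0,0,0,0]
    - [0.015,0.0008,0,0,0,0]
    - [0.015,0.0008,0,0,0,0]
    - [0.015,0.0008,0,0,0,0]

```text
t: 19.4
ee_pos: [467.4, 168.7, 49.0]
ee_rot: [-180.0, -0.0, 1.7]
ft_force: [-0.3, -0.8, 0.2]
grip_width: 30.0
grip_force: 0.1
```

Request:
servo_tool:
  steps:
    - [0.015,0.0008,0,0,0,0]
    - [0.015,0.0008,0,0,0,0]
    - [0.01,0.0006,0,0,0,0]
    - [0.005,0,0,0,0,0]
    - [0,0,0,0,0,0]
    - [0,0,0,0,0,0]

```text
t: 19.9
ee_pos: [484.6, 168.4, 49.1]
ee_rot: [-180.0, 0.0, 1.7]
ft_force: [-0.4, 0.2, -0.1]
grip_width: 30.2
grip_force: 0.0
```

```bash
python3 look.py w16
```

```text
19.9 [484.6 168.4  49.1] [-1.79994113e+02  1.20528523e-02  1.70561433e+00] [-0.4  0.2 -0.1]
[611. 426.] [436.5  46.9  27.8  29.3   1.7]
[323. 259.] [507.1 168.9  14.9  62.8  91.7]
[501. 281.] [501.6  99.9  15.7  30.9 165.1]
[327.  59.] [576.9 169.6  15.2  62.5  91.7]
[38. 43.] [579.  265.7  14.9  27.1  91.7]
[37.  7.] [589.6 263.9   4.4  25.2  91.7]
dark [599. 157.] [550.3  84.3  48.8  68.5  12.3]
dark [555.  39.] [584.7  95.3   4.1  55.8 107.4]
```

View pics/w16.png

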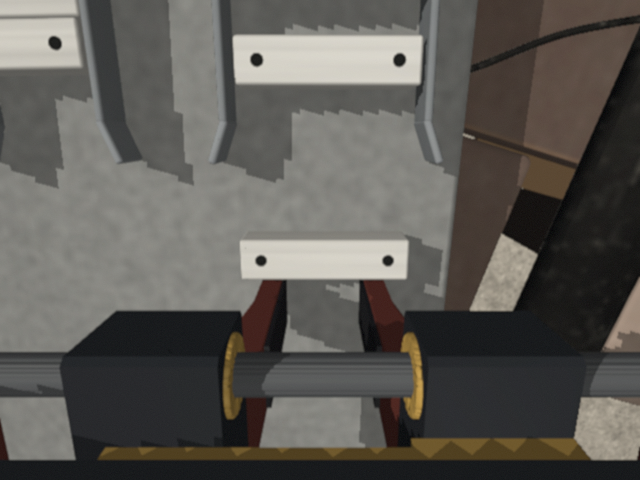

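The post centre at (324,259) is in line with the mouth tips (212,162) and (438,162), so I go straight in.

Request:
servo_tool:
  steps:
    - [0.015,0,0,0,0,0]
    - [0.015,0,0,0,0,0]
    - [0.015,0,0,0,0,0]
    - [0.015,0,0,0,0,0]
    - [0.015,0,0,0,0,0]
    - [0.015,0,0,0,0,0]
    - [0.015,0,0,0,0,0]
    - [0.015,0,0,0,0,0]
    - [0.015,0,0,0,0,0]
    - [0.01,0,0,0,0,0]
    - [0.005,0,0,0,0,0]
    - [0,0,0,0,0,0]
    - [0,0,0,0,0,0]

```text
t: 21.03
ee_pos: [544.8, 170.2, 49.1]
ee_rot: [-180.0, -0.0, 1.7]
ft_force: [-0.8, -0.9, 0.1]
grip_width: 29.9
grip_force: 0.0
```

```bash
python3 look.py w17
```

```text
21.0333 [544.8 170.2  49.1] [-1.79994178e+02 -3.67542480e-03  1.71065231e+00] [-0.8 -0.9  0.1]
[280. 432.] [490.6 186.4  12.4  16.5  69.7]
[292. 340.] [533.8 182.1   5.8   9.4 115.3]
[ 81. 325.] [538.3 264.2   8.3  14.  131.7]
[122. 300.] [549.8 247.8   6.9   9.    1.7]
[225. 296.] [551.4 208.5   4.8  10.4 161.6]
[113. 267.] [561.9 250.9   5.1  13.    1.5]
[193. 239.] [573.8 218.7   5.2   9.5 177.1]
[223. 247.] [570.8 210.5   9.2  32.4   1.4]
[326. 238.] [575.  170.2  31.3  64.   91.7]
[191. 204.] [585.9 218.7   5.4   8.5 177. ]
[ 50. 198.] [587.3 270.8  31.2  39.5  91.7]
[203. 163.] [600.7 213.3   8.4  10.2  97. ]
[348. 143.] [611.7 164.1  11.9  28.6  91.7]
[264. 138.] [610.8 192.5   2.5  12.5 179.8]
[ 79. 124.] [613.5 256.6   2.5   7.3   0.7]
[  3. 120.] [614.2 282.5   1.8  10.9   2.7]
[325.  88.] [627.6 171.9   6.1   6.1  91.7]
[ 4. 68.] [630.8 279.4   3.    5.9 170.9]
[204.  65.] [633.6 212.4   3.7   9.6 153.2]
[92. 99.] [621.3 251.3   1.   31.5   1.8]
[424. 167.] [599.8 135.9   1.1  82.    1.8]
[218.  96.] [624.2 209.6   4.6  35.5   1.6]
[178.  47.] [638.9 220.8   3.9  10.3  78.5]
[185.  31.] [644.2 218.2   2.9   6.6 115.4]
[467.  32.] [645.7 126.6   6.    7.5   1.7]
[24. 19.] [645.7 270.3   3.3  16.3  91.7]
[155.  31.] [643.8 228.2   6.1  11.  144.4]
[421.  18.] [649.8 141.5   3.9  14.1  91.7]
[631.  14.] [653.   73.6   6.4   9.7  12.3]
dark [325. 165.] [602.4 170.9   5.6  63.5  91.7]
dark [ 47. 145.] [606.2 268.6   4.9  33.7  92.3]
dark [617. 183.] [600.6  68.6  18.9  38.2  12.3]
dark [325.  90.] [627.1 171.7  13.5  13.9  91.7]
dark [18. 72.] [629.6 274.4  13.3  14.4 170.9]
```

Request:
servo_tool:
  steps:
    - [0.01,0,0,0,0,0]
    - [0.01,0,0,0,0,0]
    - [0.005,0,0,0,0,0]
    - [0,0,0,0,0,0]
    - [0,0,0,0,0,0]

```text
t: 21.5
ee_pos: [555.1, 170.5, 49.1]
ee_rot: [-180.0, -0.0, 1.7]
ft_force: [-0.4, 0.1, 0.3]
grip_width: 30.2
grip_force: 0.0
```

Request:
servo_tool:
  steps:
    - [0.005,0,0,0,0,0]
    - [0,0,0,0,0,0]
    - [0,0,0,0,0,0]

```text
t: 21.75
ee_pos: [556.1, 170.5, 49.0]
ee_rot: [-180.0, 0.1, 1.7]
ft_force: [-2.6, 0.2, 1.9]
grip_width: 29.6
grip_force: 1.2
```

```bash
python3 look.py w18 | egrep 'dark|\[32'
```

```text
[326. 241.] [585.1 170.6  31.   63.9  91.7]
[325. 125.] [627.  171.7   5.9   6.    1.5]
dark [325. 190.] [604.5 171.2   6.1  63.4  92. ]
dark [ 49. 176.] [606.6 269.6   5.7  35.7  91.7]
dark [619. 191.] [609.   69.2  20.5  32.2  12.4]
dark [325. 125.] [626.9 171.7  13.1  13.5  78. ]
dark [ 21. 107.] [629.8 275.3  13.6  15.5  80.8]
```

Pad has moved in about 2 mm. I'll press 3 mm more, hold and withdraw.

Request:
servo_tool:
  steps:
    - [0.005,0,0,0,0,0]
    - [0.0025,0,0,0,0,0]
    - [0,0,0,0,0,0]
    - [0,0,0,0,0,0]
    - [0,0,0,0,0,0]

```text
t: 22.22
ee_pos: [558.0, 170.6, 48.9]
ee_rot: [180.0, 0.2, 1.7]
ft_force: [-5.4, 0.4, 4.1]
grip_width: 29.9
grip_force: 2.9
```

```bash
python3 look.py w19 | egrep 'dark|\[32'
```

```text
[325. 241.] [587.  170.6  31.   63.9  91.7]
[322. 175.] [612.3 171.9   3.9  12.5  91.7]
[325. 131.] [626.9 171.7   5.9   6.    1.5]
dark [324. 190.] [606.4 171.2   6.1  63.4  92. ]
dark [ 49. 181.] [606.8 269.7   5.8  36.   92.3]
dark [620. 194.] [610.4  69.5  20.9  31.   12.5]
dark [326. 131.] [626.8 171.6  13.1  13.5  76.1]
dark [ 21. 112.] [629.8 275.4  13.5  15.5  80.7]
```

Request:
servo_tool:
  steps:
    - [-0.0025,0,0,0,0,0]
    - [-0.0025,0,0,0,0,0]
    - [-0.0025,0,0,0,0,0]
    - [-0.0025,0,0,0,0,0]
    - [-0.0025,0,0,0,0,0]
    - [-0.0025,0,0,0,0,0]
    - [-0.0025,0,0,0,0,0]
    - [-0.0025,0,0,0,0,0]
    - [-0.01,0,0,0,0,0]
    - [-0.01,0,0,0,0,0]
    - [-0.01,0,0,0,0,0]
    - [-0.04,0,-0.05,0,0,0]
    - [-0.05,-0.05,-0.08,0,0,0]
    - [-0.05,-0.08,-0.08,0,0,0]
    - [0,-0.08,-0.08,0,0,0]
    - [0,0,0,0,0,0]
    - [0,0,0,0,0,0]
    - [0,0,0,0,0,0]

```text
t: 23.77
ee_pos: [484.5, 244.0, 156.3]
ee_rot: [180.0, 0.0, 1.8]
ft_force: [-0.5, -0.6, -0.1]
grip_width: 29.9
grip_force: 0.0
```

```bash
python3 look.py w20
```

```text
23.7667 [484.5 244.  156.3] [1.79972436e+02 2.30013093e-02 1.75790227e+00] [-0.5 -0.6 -0.1]
[625. 340.] [424.7  39.7  17.9  24.4  93.9]
[595. 325.] [432.8  60.   19.5  31.4  70.3]
[524. 302.] [447.1 109.7   9.8  17.3 142.5]
[ 42. 242.] [479.8 422.2  11.3  11.6 106. ]
[546. 283.] [462.   97.5  25.4  81.1  29.6]
[102. 117.] [557.9 376.4  14.8  50.1  93.4]
[452.  97.] [575.3 171.3  14.4  62.9  91.7]
[97. 89.] [573.6 377.7  14.8  50.2  93.3]
[279.  85.] [578.7 272.2  14.8  38.6  92.9]
[456.  68.] [591.4 170.7  14.5  62.9  91.8]
[280.  56.] [594.6 271.6  14.7  38.8  92.8]
dark [96. 69.] [584.4 377.5   5.   52.4  92.4]
dark [602. 137.] [543.2  86.1  63.  100.9  12.4]
dark [454.  48.] [602.  172.1   6.8  65.   93.6]
dark [277.  35.] [605.1 273.3   5.2  39.6  93.9]
dark [91. 29.] [608.4 376.2  16.4  30.6  91.8]
dark [457.  12.] [622.  173.4   8.6  40.8  91.8]
dark [277.   2.] [621.8 273.4   3.   38.8  91.8]
```

View pics/w20.png

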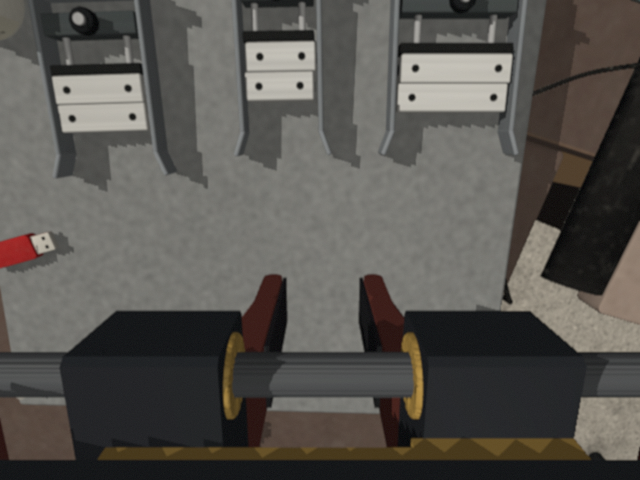

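All three pairs lie square and touching in their rows, at (102,103), (280,70) and (454,83), with centres about 16 mm apart. Each row was pressed to about 5.5 N. I'm handing in.

```bash
python3 -c "
from cell import bot
print(bot.job_done())"
```

```text
the job is handed in; nothing more can be done
None
```

I pushed the short, middle and long posts into their own rows in that order, pressing each row's pad in by an estimated 4–5 mm (about 5.5 N); each post lies square against its neighbour, and I handed the job in at about 24 s, though no verdict came back.

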